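Load and lock the glaze jar carrier

ROBOT

A 7-joint arm with a two-finger parallel gripper is mounted at the origin on a cart in front of the work surface, level with it; the furniture and walls round the work are solid. World frame = base frame: x ahead of the robot, y to its left, z up, the work surface at z = 0. Lengths are in m, angles in rad, forces in N, time in s.
With the tool pointing down it reaches from about 0.425 to 0.875 m from the base axis. Payload 4.7 kg.
Tool frame: the origin (TCP) lies on the centre line of the jaws, within the pads' length; the fingertips stand ahead of it and the grasp point (between the pads) lies 2 mm behind it (nose_length is the z of the fingertips in the tool frame, in m); z points along the fingers, y is the line along which they close (so a half turn about z gives the same grasp; the last joint's range is limited). The gripper opens to 87 mm and grips with 3 to 60 N. Pads are 19 mm wide; open, the fingers measure 117 mm over their backs; the gripper's body (75 mm by 190 mm) begins 51 mm behind the grasp point.
Start: joints at [1.195, 0.321, -0.07, 1.45, 0.023, 1.371, -0.057], TCP at [0.247, -0.601, 0.213] pointing down, gripper open.
Joint ranges: [-2.86, 2.86], [-0.3, 2.09], [-1.38, 1.24], [0.06, 2.45], [-1.56, 4.7], [0.09, 2.05], [-2.69, 2.69]. Speed limits (rad/s): [2.57, 2.57, 3.14, 3.14, 3.14, 3.14, 3.14].

INTERFACE

Orientations are given as a rotation vector (axis times angle).
In Python, from bench import * gives the robot as it stands.
- The arm moves only by the tool send_rows, never from a script. Its arguments are lists of equal length, an entry for each row: "xyz": the shift along the tool's x, y, z in mm, a list of three; "dr": the turn, a rotation vector about the tool's x, y, z in rad, a list of three. A call has exactly 10 rows; each row is the pose to reach, as a shift and turn from the pose commanded when the call began, along the tool's axes at that moment; what a row does not reach only later rows make up. A row lasts 1/12 s, in which the tool goes at most 41.7 mm and 7.16 degrees, less where a joint would pass 70% of its speed; a pose out of reach is approached as far as the arm can. A call with a gripper value outside its range is refused whole. "jaw" is the finger opening in mm, from 0 to 87, set as the call begins (left out, the last holds). The fingers move at their own pace and stop on an object; "grip_force" is the grip in N (left out, the last holds). Time passes only in rows, so rows that repeat a pose let the fingers close, or fill a call up. It gives the time, the measured TCP pose, the force, the opening and the grip force at its end, in the units of the state.
- get_state(): the state, without advancing time (a new reading comes with each control period).
- get_image(name): name is "side" or "top" or "wrist"; returns the picture (384x512x3 uint8, red, green, blue); there is no depth.
- calibration(name): a dict with "vfov" (degrees; the focal length in pixels is half the picture's height over the tangent of half this angle, whatever the lens; pixels are square), "cx", "cy" (the principal point, pixels), "rvec" (rotation vector, rad) and "tvec" (3), from world to camera coordinates, as OpenCV has them; the wrist camera has in their place "hand_eye" (4x4, takes a point from camera to tool coordinates, whose origin is the TCP and whose axes are the flange's). Camera axes: x right, y down, z forward; pixel columns grow to the right and rows downward; lengths in m; the calibration is good to about 2 mm. A picture is of the moment at which its call begins: read the wrist's pose just before it. calibration takes no time and is no camera call.
- close_job(): hands the job in; it is judged then, once.
The state is a dict: "time": time; "joint_positions": joint angles; "qd": joint speeds; "joint_torque": joint torques, N m; "position": TCP position; "tool_rot": TCP orientation; "ft_force": force on the tool from outside, world axes, zero at the start; "torque": the same for the moment, N m; "grip_width": opening from 0.0 (shut) to 1.0 (fully open); "grip_force": force on a finger pad.
Only numpy, scipy, OpenCV 4.12 (cv2) and the standard library are available. Lean on these libraries where they do the work, as an engineer would, in place of code of your own. Each camera call takes 0.05 s, during which the arm holds its last target. There are 200 camera calls.

TASK

Stand the loose white-lidded glaze jar in the free space of the steel jar carrier, between the two jars already in it and the stop, so that it stays upright there. Then close the stop on the row: press its spring button down flush with the tube, and while it is flush push the stop bar towards the jars until the button pops up through the bar's second hole and locks. Press and push gently, for the thin tube dents easily; leave the button up, all three jars standing in the carrier, and the other things on the bench where they are.

Things in the scene. Friction and masses are not known exactly. Their poses are not given: they have to be found in the camera images.
- carrier: Grey sheet-steel jar carrier, does not move: open tray 310 x 84 mm. Origin on the bench top under the spring button, on the tray's middle line; +x runs along the row of jars to the end wall (inner face at x = 222 mm, 54 mm high), z up. Floor 6 mm above the bench; side rails 18 mm high, inner faces at y = +-39 mm. At x = -80 to -50 mm a block (46 mm high) holds the fixed inner tube.
- stop_bar: Aluminium square tube, 30 x 30 mm, flat top 42 mm above the bench, sliding along the carrier's x over the inner tube (2 to 5 N of friction). Origin at the carrier's origin when open (button in the first hole), 28 mm farther along x when the button stands in the second hole; up to 1 mm of play each way. It dents if fingers press or push, or the button's side is loaded, with over 20 N.
- plate_back (a point): Middle of the top edge of the back face of the stop plate on the end of the stop bar, moving with it: 12 mm ahead (+x) of the first hole, 59 mm above the bench. The plate is 8 mm thick (front face 20 mm ahead of the hole), 72 mm wide; its back face stands 17 mm above the tube and can be pushed by the same fingertip that holds the button flush (about 8 N downwards).
- hole_2 (a point): Second hole of the stop bar, moving with it: centre of a 12.5 mm hole in the tube's top, 28 mm behind (-x) the first hole, 42 mm above the bench; the first hole has the same size. The tube's rear mouth is 16 mm behind it.
- button: Domed steel spring pin, 11 mm across, on the fixed inner tube; moves only up and down. Origin on top of its dome: 46.5 mm above the bench when out (4.5 mm proud of the tube), 42 mm when flush. Spring: 2 N to start, 4.3 N at flush. Out, it blocks the bar; flush, the hole's edge rides over its dome (5 to 10 N of push), it stays down under the wall and pops up in the next hole that comes over it.
- jar_honey: Closed glaze jar with white lid, 57 mm across and 68 mm high, 0.19 kg, at first standing outside the carrier. Origin at the centre of its underside, z up.
- jar_iron: Closed glaze jar with dark red lid, the narrowest one, 53 mm across and 70 mm high, standing in the carrier. Origin at the centre of its underside, z up.
- jar_cobalt: Closed glaze jar with black lid, the tallest one, 61 mm across and 75 mm high, standing in the carrier. Origin at the centre of its underside, z up.
- jar_celadon: Bystander: closed glaze jar with black lid, 65 mm across, 62 mm high, well outside the carrier; leave it. Origin at the centre of its underside.
- label_roll: Bystander: roll of labels lying flat, 60 mm across, 26 mm high; leave it. Origin at the centre of its underside.
- stilt_1: Bystander: three-point kiln stilt, 44 x 39 x 16 mm; leave it. Origin under its centre.
- stilt_2: Bystander: another kiln stilt of the same shape; leave it.
Not all that is in view belongs to the job. Leave any pink look-alike of the jar_cobalt alone. There is more than one size of the jar_honey; the job needs the smaller.

How it is judged:
By the outcome, as a careful person would: the job done as asked, in the order asked, and still so for the second after the job is handed in, with the robot touching nothing.
It also fails if it takes over 58 s, if anything falls off the work surface, if the arm or the gripper's body presses on something with over 40 N, if the wrist force passes 120 N, or if a joint passes its speed limit or range.

## Working session

There is one attempt and no reset: what is moved stays moved. The work goes in short steps, Python scripts to look and compute and a tool call to move; the robot and the scene stay as the last step left them, time stands still between calls to the robot, and variables do not carry over. Pictures are saved under pics/ and viewed, at most 10 in all, crops included, and the job is handed in when it is done.

Besides the shell and the picture viewer there is one more tool, called after "Emit:" as name(argument=value, ...) on one line, values as JSON. send_rows: Moves the arm, as the interface text tells. Its arguments: {"type":"object","properties":{"xyz":{"type":"array"},"dr":{"type":"array"},"jaw":{"type":"number"},"grip_force":{"type":"number"}},"required":["xyz","dr"]}

```bash
mkdir -p pics; cat > h.py <<'E'
from bench import *
import numpy as np, cv2
from scipy.spatial.transform import Rotation as R
def cam(n,st=None):
    c=calibration(n); f=192/np.tan(np.radians(c["vfov"])/2)
    if "rvec" in c:
        Rm=R.from_rotvec(np.ravel(c["rvec"])).as_matrix(); t=np.ravel(c["tvec"])
        return f,c["cx"],c["cy"],Rm.T,-Rm.T@t
    H=np.array(c["hand_eye"]); T=R.from_rotvec(st["tool_rot"]).as_matrix()
    return f,c["cx"],c["cy"],T@H[:3,:3],T@H[:3,3]+np.array(st["position"])
def ray(C,u,v,z):
    f,cx,cy,Rw,o=C; d=Rw@np.array([(u-cx)/f,(v-cy)/f,1]); return o+d*(z-o[2])/d[2]
def proj(C,p):
    f,cx,cy,Rw,o=C; q=Rw.T@(np.array(p)-o); return np.array([cx+f*q[0]/q[2],cy+f*q[1]/q[2]])
def shot(n,name):
    st=get_state(); im=get_image(n); cv2.imwrite(f"pics/{name}.png",im[:,:,::-1]); return cam(n,st),im,st
E
python3 - <<'E'
from h import *
s=get_state(); print(s); print(R.from_rotvec(s["tool_rot"]).as_matrix().round(3))
ims=[shot(n,n+"0")[1] for n in("top","side")]
for n in("top","side","wrist"):
    c=calibration(n); print(n,c)
E
```

```text
{'time': 0.0, 'joint_positions': array([ 1.1950544 ,  0.32182049, -0.07008907,  1.45168093,  0.02265372,
        1.37079769, -0.05689407]), 'qd': array([-0.00075133, -0.00104125, -0.00056183,  0.0009219 ,  0.0001035 ,
        0.00084964, -0.00094262]), 'joint_torque': array([-7.03760088e-04, -4.91291249e+01, -4.03955765e-01, -3.12526810e+01,
       -6.40013977e-02,  4.38993413e-02,  1.84919872e-04]), 'position': array([ 0.24674571, -0.60072408,  0.21196024]), 'tool_rot': array([-3.08027093e+00, -6.08213135e-01,  8.13135370e-04]), 'ft_force': array([-0.08331551, -0.45542313, -0.43822419]), 'torque': array([ 0.00645421,  0.03198368, -0.01159014]), 'grip_force': 0.0, 'grip_width': 0.9970764463749868}
[[ 0.925  0.38  -0.001]
 [ 0.38  -0.925  0.002]
 [-0.    -0.002 -1.   ]]
top {'vfov': 54.73330665441162, 'cx': 254.44123160397749, 'cy': 190.78721899356773, 'rvec': array([ 2.12548936, -2.17536821,  0.11403053]), 'tvec': array([-0.38128865,  0.48308355,  1.13944033])}
side {'vfov': 50.54166855964801, 'cx': 259.9989847493893, 'cy': 190.81649022931202, 'rvec': array([ 2.27386273, -0.09579919,  0.07153931]), 'tvec': array([-0.49313682, -0.19569822,  1.25373053])}
wrist {'vfov': 60.417372565511435, 'cx': 256.02367725142255, 'cy': 184.05369611211194, 'hand_eye': array([[ 2.28178728e-05, -9.59614046e-01, -2.81319892e-01,
         7.75888812e-02],
       [ 9.99999580e-01, -2.35750415e-04,  8.85281420e-04,
        -4.02758724e-04],
       [-9.15849766e-04, -2.81319794e-01,  9.59613638e-01,
        -1.72385870e-01],
       [ 0.00000000e+00,  0.00000000e+00,  0.00000000e+00,
         1.00000000e+00]])}
```

View pics/top0.png

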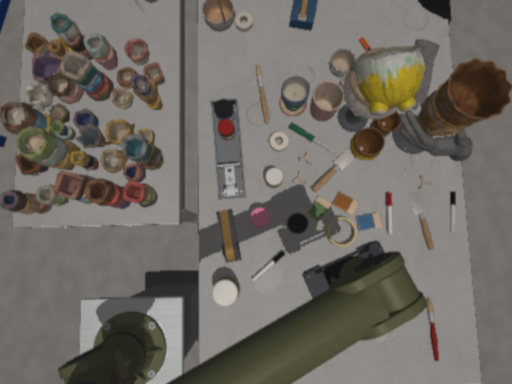

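View pics/side0.png

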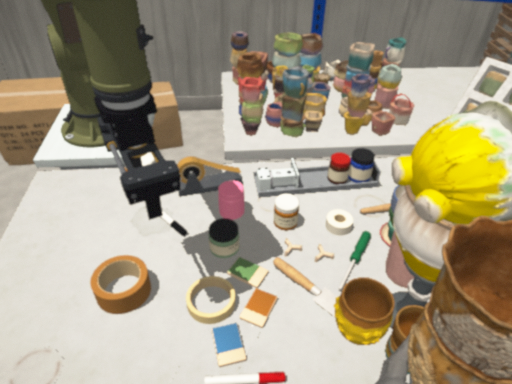

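The top view shows the carrier upright at about (228,150), with its jars at the top end and the button near (230,180). The small white-lidded jar is at (274,177) and a bigger one at (225,292). The pink look-alike is at (260,217).

```bash
python3 - <<'E'
from h import *
C=cam("top"); im=cv2.imread("pics/top0.png")
hsv=cv2.cvtColor(im,cv2.COLOR_BGR2HSV)
print("cam",C[4], "x/px", ray(C,230,150,0)-ray(C,230,151,0))
for (u,v,z) in [(274,177,.068),(225,292,.068),(223,108,.075),(227,128,.07),(230,180,.0465),(297,223,.062)]:
    m=((hsv[...,2]>150)&(hsv[...,1]<60)) if (u in(274,225)) else (hsv[...,2]<60) if u in(223,297) else ((hsv[...,1]>120)&((hsv[...,0]<10)|(hsv[...,0]>170)))
    b=np.zeros(m.shape,bool); b[v-17:v+17,u-17:u+17]=1
    n,l,s,c=cv2.connectedComponentsWithStats((m&b).astype(np.uint8))
    k=1+np.argmax(s[1:,4]); print((u,v),s[k],c[k].round(1),ray(C,*c[k],z).round(4), "w", np.linalg.norm(ray(C,s[k][0],v,z)-ray(C,s[k][0]+s[k][2],v,z)).round(4))
# carrier corners
crop=im[90:210,170:320]; cv2.imwrite("pics/c1.png",cv2.resize(crop,(750,600),interpolation=cv2.INTER_CUBIC))
E
```

```text
cam [ 0.33167717 -0.40982605  1.18283891] x/px [ 3.32933505e-03 -4.68378348e-05  0.00000000e+00]
(274, 177) [266 168  17  17 224] [274.2 175.9] [ 0.513 -0.454  0.068] w 0.0516
(225, 292) [212 280  26  28 540] [224.4 293.5] [ 0.1678 -0.2982  0.068 ] w 0.0764
(223, 108) [213 100  23  18 307] [223.5 107.8] [ 0.7294 -0.3029  0.075 ] w 0.0714
(227, 128) [218 119  16  17 213] [225.5 127.2] [ 0.6691 -0.3079  0.07  ] w 0.0495Traceback (most recent call last):
  File "<stdin>", line 9, in <module>
    return _wrapfunc(a, 'argmax', axis=axis, out=out, **kwds)
    return bound(*args, **kwds)
ValueError: attempt to get argmax of an empty sequence
```

Emit:
send_rows(xyz=[[39,-8,-9],[78,-16,-18],[117,-24,-27],[156,-32,-36],[195,-40,-45],[234,-48,-54],[273,-56,-63],[312,-64,-72],[351,-72,-81],[390,-78,-90]], dr=[[0,0,0.06],[0,0,0.12],[0,0,0.18],[0,0,0.24],[0,0,0.3],[0,0,0.34],[0,0,0.34],[0,0,0.34],[0,0,0.34],[0,0,0.34]], jaw=87)

```text
time: 0.93
position: [0.5793, -0.3792, 0.3032]
tool_rot: [-3.14, -0.079, 0.001]
ft_force: [1.5, -1.2, -0.2]
grip_width: 1.003
grip_force: 0.0
```

```bash
python3 - <<'E'
from h import *
import bench; print([n for n in dir(bench) if n[0]!='_']); print(getattr(bench,"nose_length",None))
C,im,s=shot("wrist","w1"); print(s["time"],s["position"],s["tool_rot"],s["qd"].round(2))
cv2.imwrite("pics/w1b.png",cv2.resize(im[:,:,::-1],(800,600)))
E
```

```text
['MotionError', 'calibration', 'close_job', 'get_image', 'get_state', 'nose_length']
0.017
0.9333 [ 0.57925354 -0.37921707  0.30320862] [-3.14023871e+00 -7.85443679e-02  8.99104457e-04] [-0.6   0.46 -0.14 -0.82  0.15  0.36 -0.67]
```

View pics/w1b.png

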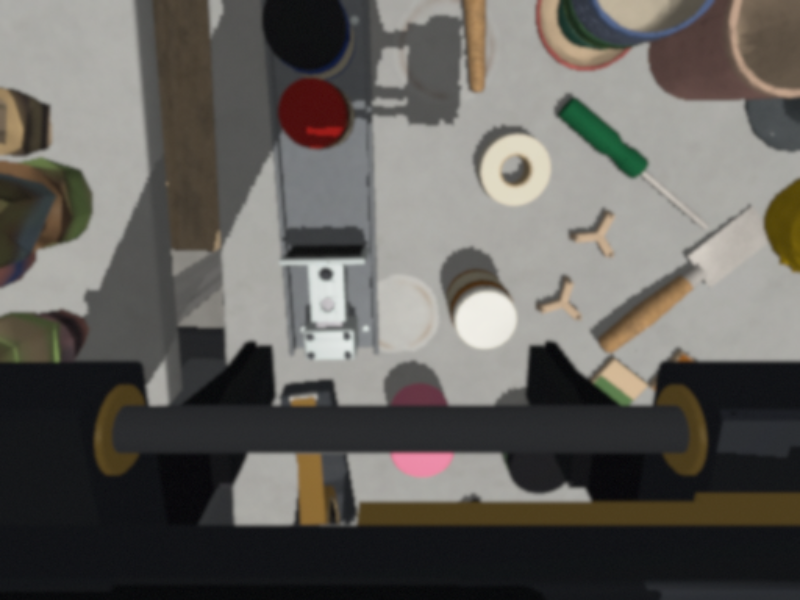

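The wrist view (800 wide) shows the plate's top edge at row ~262, a dark hole with the button at (326,272), and hole 2 at (327,304). The red lid is at (315,113), the black lid at (306,30) and the honey lid at (485,318).

```bash
python3 - <<'E'
from h import *
C,im,s=shot("wrist","w2"); print(s["position"],s["tool_rot"],np.abs(s["qd"]).max())
T=cam("top")
k=1.5625
for n,u,v,z in [("btn?",326,272,.0465),("hole2",327,304,.042),("plateL",282,262,.059),("plateR",366,262,.059),("iron",315,113,.076),("cobalt",306,30,.081),("honey",485,318,.068),("railL",283,200,.018),("railR",375,200,.018),("railL2",290,330,.018),("railR2",378,330,.018)]:
    print(n,ray(C,u/k,v/k,z).round(4))
for z in (-.1,-.05,0,.05,.1,.15): print(z,"wristEdges y",[ray(C,u/k,150/k,z)[1].round(3) for u in(150,160,215)],"topEdges y",[ray(T,u,130,z)[1].round(3) for u in (179,184,197)])
# honey lid blob
hsv=cv2.cvtColor(im,cv2.COLOR_RGB2HSV); m=((hsv[...,2]>185)&(hsv[...,1]<40)).astype(np.uint8); m[:, :280]=0;m[:175]=0;m[235:]=0;m[:,340:]=0
n,l,st,c=cv2.connectedComponentsWithStats(m); j=1+np.argmax(st[1:,4]); print(st[j],c[j],ray(C,*c[j],.068))
m=((hsv[...,0]<10)|(hsv[...,0]>170))&(hsv[...,1]>150); m=m.astype(np.uint8); m[120:]=0
n,l,st,c=cv2.connectedComponentsWithStats(m); j=1+np.argmax(st[1:,4]); print(st[j],c[j],ray(C,*c[j],.076))
cv2.imwrite("pics/w2c.png",cv2.resize(im[130:240,160:340,::-1],(800,489),interpolation=cv2.INTER_CUBIC))
E
```

```text
[ 0.58798421 -0.37078389  0.30401683] [-3.1347477  -0.09724235 -0.01171743] 0.1272292207785755
btn? [ 0.5515 -0.3077  0.0465]
hole2 [ 0.5211 -0.3086  0.042 ]
plateL [ 0.561  -0.2726  0.059 ]
plateR [ 0.5655 -0.3424  0.059 ]
iron [ 0.6798 -0.3008  0.076 ]
cobalt [ 0.7344 -0.2944  0.081 ]
honey [ 0.5257 -0.4447  0.068 ]
railL [ 0.6073 -0.2643  0.018 ]
railR [ 0.6124 -0.3455  0.018 ]
railL2 [ 0.4851 -0.2709  0.018 ]
railR2 [ 0.4904 -0.3543  0.018 ]
-0.1 wristEdges y [np.float64(-0.094), np.float64(-0.105), np.float64(-0.164)] topEdges y [np.float64(-0.126), np.float64(-0.144), np.float64(-0.19)]
-0.05 wristEdges y [np.float64(-0.118), np.float64(-0.128), np.float64(-0.182)] topEdges y [np.float64(-0.137), np.float64(-0.154), np.float64(-0.199)]
0 wristEdges y [np.float64(-0.141), np.float64(-0.15), np.float64(-0.199)] topEdges y [np.float64(-0.148), np.float64(-0.165), np.float64(-0.208)]
0.05 wristEdges y [np.float64(-0.165), np.float64(-0.173), np.float64(-0.217)] topEdges y [np.float64(-0.159), np.float64(-0.175), np.float64(-0.216)]
0.1 wristEdges y [np.float64(-0.188), np.float64(-0.196), np.float64(-0.234)] topEdges y [np.float64(-0.17), np.float64(-0.185), np.float64(-0.225)]
0.15 wristEdges y [np.float64(-0.212), np.float64(-0.218), np.float64(-0.252)] topEdges y [np.float64(-0.181), np.float64(-0.196), np.float64(-0.233)]
[ 297  195   40   38 1174] [316.57751278 213.40715503] [ 0.51251386 -0.45431762  0.068     ]
[ 189   60   43   43 1443] [209.65280665  81.29383229] [ 0.67048339 -0.31035266  0.076     ]
```

View pics/w2c.png

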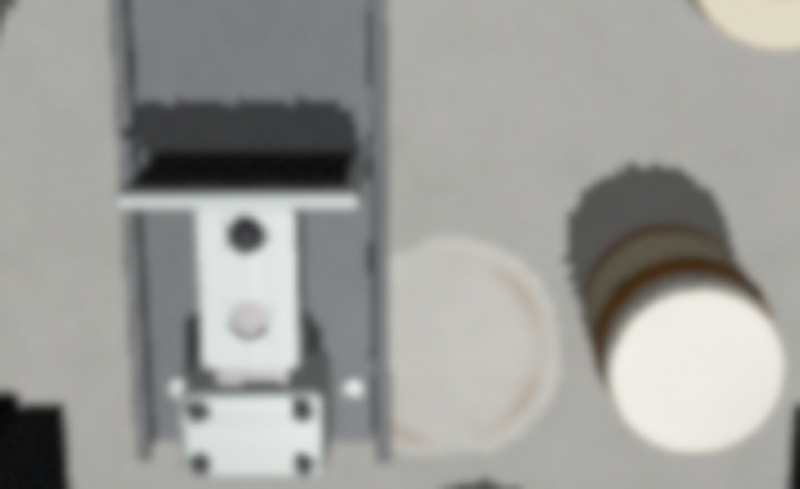

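The crop shows the bar open: dark button at (245,235), empty hole 2 at (250,322), and a gap between the bar mouth and the block. The honey lid is centred at (697,368).

```bash
python3 - <<'E'
from h import *
s={"position":[ 0.58798421,-0.37078389,0.30401683],"tool_rot":[-3.1347477,-0.09724235,-0.01171743]}
C=cam("wrist",s); k=800/180
P={}
for n,u,v,z in [("btn",245,235,.0455),("hole2",250,322,.042),("plTL",120,210,.059),("plTR",358,210,.059),("plFL",120,192,.059),("plFR",358,192,.059),("barmouth",250,374,.042),("railL",115,5,.018),("railR",388,5,.018),("railL2",145,450,.018),("railR2",388,450,.018),("blkL",178,470,.046),("blkR",324,470,.046),("blkfL",188,392,.046),("blkfR",326,392,.046)]:
    P[n]=ray(C,160+u/k,130+v/k,z); print(n,P[n].round(4))
mid=lambda a,b:(P[a]+P[b])/2
for a,b in (("railL2","railL"),("railR2","railR"),("plTR","plTL"),("hole2","btn")):
    d=P[b]-P[a]; print(a,b,np.degrees(np.arctan2(d[1],d[0])).round(2),np.linalg.norm(d[:2]).round(4))
im=cv2.imread("pics/w2.png"); hsv=cv2.cvtColor(im,cv2.COLOR_BGR2HSV)
# black lid
m=((hsv[...,2]<45)).astype(np.uint8); m[100:]=0; m[:,:165]=0; m[:,260:]=0
n,l,st,c=cv2.connectedComponentsWithStats(m); j=1+np.argmax(st[1:,4]); print("cob",st[j],c[j],ray(C,*c[j],.081))
st=get_state(); print(st["position"],st["tool_rot"],st["time"],np.abs(st["qd"]).max(),st["joint_positions"])
E
```

```text
btn [ 0.5395 -0.3166  0.0455]
hole2 [ 0.5102 -0.3186  0.042 ]
plTL [ 0.5487 -0.2811  0.059 ]
plTR [ 0.5531 -0.3512  0.059 ]
plFL [ 0.5542 -0.2811  0.059 ]
plFR [ 0.5586 -0.351   0.059 ]
barmouth [ 0.4928 -0.3191  0.042 ]
railL [ 0.6034 -0.2709  0.018 ]
railR [ 0.6088 -0.3558  0.018 ]
railL2 [ 0.4535 -0.2817  0.018 ]
railR2 [ 0.4588 -0.3641  0.018 ]
blkL [ 0.4601 -0.2975  0.046 ]
blkR [ 0.4631 -0.3441  0.046 ]
blkfL [ 0.4871 -0.3002  0.046 ]
blkfR [ 0.4898 -0.3436  0.046 ]
railL2 railL 4.11 0.1503
railR2 railR 3.14 0.1502
plTR plTL 93.62 0.0702
hole2 btn 3.83 0.0293
cob [ 179    0   60   55 2571] [205.84753014  24.4084014 ] [ 0.7298192  -0.30547309  0.081     ]
[ 0.58528671 -0.37264249  0.30323336] [-3.13530201 -0.09801514 -0.00774221] 1.0333 0.06788805285554693 [ 0.68193513  0.40485741 -0.22053197  1.16917442  0.07971499  1.57435456
 -1.02911928]
```

Emit:
send_rows(xyz=[[-8,8,20],[-18,18,46],[-29,29,74],[-40,40,102],[-51,51,128],[-60,60,150],[-66,66,166],[-70,70,177],[-70,70,177],[-70,70,177]], dr=[[0,0,0],[0,0,0],[0,0,0],[0,0,0],[0,0,0],[0,0,0],[0,0,0],[0,0,0],[0,0,0],[0,0,0]])

```text
time: 1.87
position: [0.5115, -0.4541, 0.1257]
tool_rot: [-3.14, -0.078, 0.001]
ft_force: [1.3, 0.8, 0.3]
grip_width: 1.003
grip_force: 0.0
```

```bash
python3 - <<'E'
from h import *
C,im,s=shot("wrist","w3"); print(s["time"],s["position"],s["tool_rot"],np.abs(s["qd"]).max())
print(R.from_rotvec(s["tool_rot"]).as_matrix().round(3))
hsv=cv2.cvtColor(im,cv2.COLOR_RGB2HSV); p=proj(C,[.5125,-.4543,.068]); print(p)
m=((hsv[...,2]>170)&(hsv[...,1]<40)).astype(np.uint8)
n,l,st,c=cv2.connectedComponentsWithStats(m)
for j in range(1,n):
    if st[j,4]>400: print(st[j],c[j],ray(C,*c[j],.068).round(4))
E
```

```text
1.8667 [ 0.51154042 -0.45414213  0.12573151] [-3.13978476e+00 -7.76967307e-02  6.26362849e-04] 0.03367292187311747
[[ 0.999  0.049 -0.   ]
 [ 0.049 -0.999  0.001]
 [-0.    -0.001 -1.   ]]
[256.76317193 195.91084713]
[   0    0   30   97 1914] [11.45506792 47.05276907] [ 0.6061 -0.2904  0.068 ]
[ 253    0  134   87 4897] [320.3496018   32.20420666] [ 0.6248 -0.4894  0.068 ]
[ 457    0   55   89 2390] [488.56610879  41.24142259] [ 0.6249 -0.5984  0.068 ]
[  154    32   358   225 25883] [318.59127613 166.14001468] [ 0.5371 -0.4974  0.068 ]
[256  69  28  37 811] [269.56350185  87.92231813] [ 0.589 -0.459  0.068]
[ 402  106  110  137 5046] [480.47403884 187.77308759] [ 0.5268 -0.617   0.068 ]
[ 79 170  29  33 524] [ 95.65839695 189.91221374] [ 0.5113 -0.3365  0.068 ]
[  66  209   58   40 1221] [ 95.69369369 224.08927109] [ 0.4841 -0.3341  0.068 ]
[137 293  27  40 413] [152.07990315 315.23002421] [ 0.4049 -0.3734  0.068 ]
```

Emit:
send_rows(xyz=[[0,0,10],[0,0,24],[1,0,40],[1,0,55],[1,0,68],[1,0,76],[1,0,80],[1,0,80],[1,0,80],[1,0,80]], dr=[[0,0,0],[0,0,-0.014],[0,0,-0.014],[0,0,-0.014],[0,0,-0.014],[0,0,-0.014],[0,0,-0.014],[0,0,-0.014],[0,0,-0.014],[0,0,-0.014]])

```text
time: 2.75
position: [0.5133, -0.4548, 0.0471]
tool_rot: [3.139, 0.1, 0.002]
ft_force: [0.2, -0.0, -0.0]
grip_width: 0.998
grip_force: 0.0
```

Emit:
send_rows(xyz=[[0,0,0],[0,0,0],[0,0,0],[0,0,0],[0,0,0],[0,0,0],[0,0,0],[0,0,0],[0,0,0],[0,0,0]], dr=[[0,0,0],[0,0,0],[0,0,0],[0,0,0],[0,0,0],[0,0,0],[0,0,0],[0,0,0],[0,0,0],[0,0,0]], jaw=40, grip_force=14)

```text
time: 3.58
position: [0.5127, -0.4543, 0.0462]
tool_rot: [3.14, 0.1, 0.0]
ft_force: [-0.8, 1.1, 1.3]
grip_width: 0.612
grip_force: 26.2
```

Emit:
send_rows(xyz=[[0,0,-5],[0,0,-14],[0,0,-26],[0,0,-38],[0,0,-50],[0,0,-60],[0,0,-66],[0,0,-70],[0,0,-70],[0,0,-70]], dr=[[0,0,0],[0,0,0],[0,0,0],[0,0,0],[0,0,0],[0,0,0],[0,0,0],[0,0,0],[0,0,0],[0,0,0]])

```text
time: 4.42
position: [0.5125, -0.4541, 0.1159]
tool_rot: [-3.14, -0.1, 0.0]
ft_force: [-0.0, -0.1, -2.1]
grip_width: 0.616
grip_force: 25.9
```

```bash
python3 - <<'E'
from h import *
C,a,s=shot("side","s1"); D,b,s=shot("wrist","w4"); print(s)
p=proj(C,[.513,-.454,.1]).astype(int); print(p)
x=max(p[0]-75,0);c=a[p[1]-75:p[1]+75,x:x+150,::-1]
cv2.imwrite("pics/s1w4.png",np.hstack([cv2.resize(c,(380,380)),cv2.resize(b[:,:,::-1],(420,315)) if 0 else cv2.resize(b[:,:,::-1],(420,380))]))
E
```

```text
{'time': 4.4667, 'joint_positions': array([ 0.81943593,  0.45694262, -0.17905063,  1.46914196,  0.08368401,
        1.22410744, -0.87715327]), 'qd': array([-0.00294061,  0.00631113,  0.00106989,  0.00729844,  0.00118998,
       -0.00204948, -0.00077977]), 'joint_torque': array([-1.08047482e-02, -5.71081567e+01, -2.22397819e+00, -3.16862118e+01,
       -6.07122970e-02, -5.37822198e-02, -1.23098207e-04]), 'position': array([ 0.51228051, -0.45398044,  0.11540139]), 'tool_rot': array([-3.13930623e+00, -1.00183581e-01,  1.39826820e-03]), 'ft_force': array([-1.08781558,  0.12478326, -3.52435789]), 'torque': array([0.03199035, 0.05190262, 0.01199068]), 'grip_force': 25.88492587208748, 'grip_width': 0.6165920437439568}
[288 189]
```

View pics/s1w4.png

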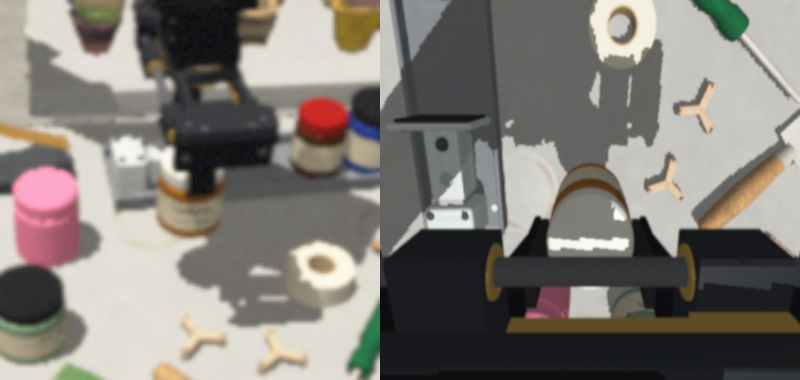

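Emit:
send_rows(xyz=[[2,-3,-10],[10,-14,-20],[24,-33,-25],[40,-55,-25],[56,-77,-25],[72,-99,-25],[85,-117,-25],[94,-130,-25],[98,-135,-25],[98,-135,-25]], dr=[[0,0,0],[0,0,0],[0,0,0],[0,0,0],[0,0,0],[0,0,0],[0,0,0],[0,0,0],[0,0,0],[0,0,0]])

```text
time: 5.35
position: [0.6041, -0.3097, 0.1421]
tool_rot: [-3.139, -0.108, -0.003]
ft_force: [-0.0, 0.6, -2.4]
grip_width: 0.607
grip_force: 25.9
```

```bash
python3 - <<'E'
from h import *
D,b,s=shot("wrist","w5"); print(s["time"],s["position"],s["tool_rot"],s["grip_width"],s["ft_force"])
C,a,s=shot("top","t5"); S,c,s=shot("side","s5"); 
p=proj(S,[.6,-.313,.1]).astype(int)
cv2.imwrite("pics/j5.png",np.hstack([cv2.resize(c[p[1]-70:p[1]+70,p[0]-70:p[0]+70,::-1],(400,400)),cv2.resize(b[:,:,::-1],(400,400))]))
E
```

```text
5.35 [ 0.60406755 -0.30967496  0.14206282] [-3.13877758e+00 -1.07837786e-01 -2.99267662e-03] 0.6069286182922793 [-0.00634782  0.57885035 -2.38522936]
```

View pics/j5.png

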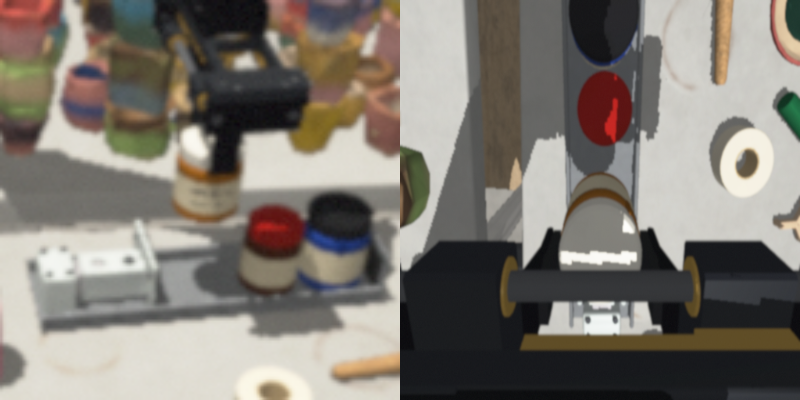

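The jar hangs upright over the free space between the plate and the red-lidded jar. I'll lower it.

Emit:
send_rows(xyz=[[0,0,8],[0,0,20],[0,0,34],[0,0,48],[0,0,60],[0,0,70],[0,0,77],[0,0,82],[0,0,84],[0,0,84]], dr=[[0,0,0],[0,0,0],[0,0,0],[0,0,0],[0,0,0],[0,0,0],[0,0,0],[0,0,0],[0,0,0],[0,0,0]])

```text
time: 6.33
position: [0.6018, -0.3132, 0.0567]
tool_rot: [-3.14, -0.1, 0.0]
ft_force: [-0.8, -1.2, -3.1]
grip_width: 0.615
grip_force: 25.9
```

Emit:
send_rows(xyz=[[0,0,0],[0,0,1],[0,0,1.5],[0,0,2],[0,0,2.5],[0,0,3],[0,0,3],[0,0,3],[0,0,3],[0,0,3]], dr=[[0,0,0],[0,0,0],[0,0,0],[0,0,0],[0,0,0],[0,0,0],[0,0,0],[0,0,0],[0,0,0],[0,0,0]])

```text
time: 7.17
position: [0.6019, -0.3133, 0.0541]
tool_rot: [3.14, 0.1, -0.0]
ft_force: [-0.4, 0.2, -3.3]
grip_width: 0.612
grip_force: 25.9
```

Emit:
send_rows(xyz=[[0,0,0.5],[0,0,1],[0,0,1.5],[0,0,2],[0,0,2],[0,0,2],[0,0,2],[0,0,2],[0,0,2],[0,0,2]], dr=[[0,0,0],[0,0,0],[0,0,0],[0,0,0],[0,0,0],[0,0,0],[0,0,0],[0,0,0],[0,0,0],[0,0,0]])

```text
time: 8.0
position: [0.6019, -0.3134, 0.0523]
tool_rot: [3.14, 0.1, 0.0]
ft_force: [-2.3, -0.4, -0.0]
grip_width: 0.613
grip_force: 26.1
```

Emit:
send_rows(xyz=[[0,0,0],[0,0,0],[0,0,0],[0,0,0],[0,0,0],[0,0,0],[0,0,0],[0,0,0],[0,0,0],[0,0,0]], dr=[[0,0,0],[0,0,0],[0,0,0],[0,0,0],[0,0,0],[0,0,0],[0,0,0],[0,0,0],[0,0,0],[0,0,0]], jaw=82)

```text
time: 8.83
position: [0.6019, -0.3133, 0.052]
tool_rot: [3.14, 0.1, 0.0]
ft_force: [-0.1, 0.5, 0.3]
grip_width: 0.942
grip_force: 0.0
```

Emit:
send_rows(xyz=[[0,0,-4],[0,0,-12],[0,0,-24],[0,0,-40],[-4,0,-60],[-12,0,-80],[-24,0,-98],[-34,0,-110],[-40,0,-115],[-40,0,-115]], dr=[[0,0,0],[0,0,0],[0,0,0],[0,0,0],[0,0,0],[0,0,0],[0,0,0],[0,0,0],[0,0,0],[0,0,0]])

```text
time: 9.67
position: [0.5619, -0.3171, 0.1701]
tool_rot: [3.137, 0.098, 0.005]
ft_force: [1.0, 0.1, 0.5]
grip_width: 0.943
grip_force: 0.0
```

Emit:
send_rows(xyz=[[0,0,0],[0,0,0],[0,0,0],[0,0,0],[0,0,0],[0,0,0],[0,0,0],[0,0,0],[0,0,0],[0,0,0]], dr=[[0,0,0],[0,0,0],[0,0,0],[0,0,0],[0,0,0],[0,0,0],[0,0,0],[0,0,0],[0,0,0],[0,0,0]], jaw=0)

```text
time: 10.5
position: [0.5619, -0.3159, 0.1671]
tool_rot: [3.14, 0.1, 0.0]
ft_force: [-0.4, 0.2, -0.4]
grip_width: 0.272
grip_force: 0.0
```

```bash
python3 - <<'E'
from h import *
D,b,s=shot("wrist","w6"); print(s["time"],s["position"],s["tool_rot"],s["grip_width"],s["ft_force"],s["joint_positions"])
S,c,_=shot("side","s6"); p=proj(S,[.6,-.313,.05]).astype(int)
cv2.imwrite("pics/j6.png",np.hstack([cv2.resize(c[p[1]-50:p[1]+50,p[0]-70:p[0]+70,::-1],(350,250)),cv2.resize(b[60:310,140:350,::-1],(420,500))[:250] if 0 else cv2.resize(b[:,100:400,::-1],(450,576))[:250]]) if 0 else cv2.resize(b[:,100:400,::-1],(450,576)))
cv2.imwrite("pics/s6c.png",cv2.resize(c[p[1]-50:p[1]+50,p[0]-70:p[0]+70,::-1],(560,400)))
E
```

```text
10.5 [ 0.56194083 -0.31588815  0.16708432] [3.13985527e+00 1.00212634e-01 6.39649063e-05] 0.2724418129628479 [-0.41378293  0.15330282 -0.44305868] [ 0.66054786  0.34400596 -0.23957862  1.52083328  0.08357863  1.28669439
 -1.09593576]
```

View pics/j6.png

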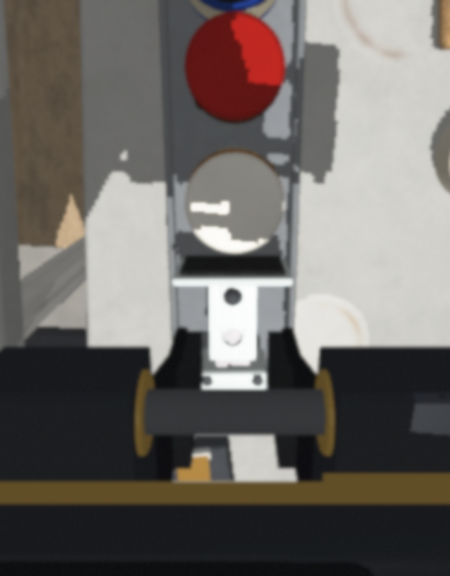

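The honey jar stands between the red-lidded jar and the plate. The button is at (233,296) and hole 2 at (232,337), so now I compute the pressing point.

```bash
python3 - <<'E'
from h import *
s={"position":[ 0.56194083,-0.31588815,0.16708432],"tool_rot":[3.13985527,.1002126,6e-5]}
C=cam("wrist",s)
Z={}
for n,u,v,z in [("btn",233,296,.0455),("hole2",232,337,.042),("plTL",172,284,.059),("plTR",294,284,.059),("plFL",172,276,.059),("honey",235,202,.074)]:
    Z[n]=ray(C,100+u/1.5,v/1.5,z); print(n,Z[n].round(4))
im=cv2.imread("pics/w6.png"); g=cv2.cvtColor(im,cv2.COLOR_BGR2GRAY)
# sub-pixel: plate strip rows at columns, darkness centroid of button
print(g[178:206,[235,245,275,285]].T)
w=np.clip(150.-g[190:204,247:264],0,None); ys,xs=np.mgrid[190:204,247:264]; u,v=(w*xs).sum()/w.sum(),(w*ys).sum()/w.sum(); print("btn c",u,v,ray(C,u,v,.0455))
print(R.from_rotvec(get_state()["tool_rot"]).as_matrix().round(3),get_state()["position"])
E
```

```text
btn [ 0.5403 -0.3164  0.0455]
hole2 [ 0.511  -0.3176  0.042 ]
plTL [ 0.55   -0.2795  0.059 ]
plTR [ 0.5546 -0.3518  0.059 ]
plFL [ 0.555  -0.2794  0.059 ]
honey [ 0.6029 -0.3135  0.074 ]
[[ 22  25  29  36  47  70 109 162 214 236 242 238 219 179 157 153 154 153
  152 152 152 152 153 154 154 155 154 152]
 [ 21  23  30  38  52  73 113 165 216 237 243 245 248 250 251 251 251 252
  252 252 252 252 252 252 252 252 252 252]
 [ 22  23  33  38  48  72 115 172 220 238 243 239 221 183 162 159 160 160
  160 160 159 159 159 159 159 158 159 159]
 [ 23  25  31  40  52  76 117 172 221 239 243 239 221 183 162 158 157 157
  157 158 158 158 159 159 159 159 159 159]]
btn c 254.57070517629407 196.8754688672168 [ 0.54068879 -0.31565833  0.0455    ]
[[ 0.998  0.064  0.   ]
 [ 0.064 -0.998 -0.   ]
 [ 0.     0.    -1.   ]] [ 0.56196042 -0.31585624  0.16711862]
```

Emit:
send_rows(xyz=[[-8,0,6],[-16,-0.5,18],[-22,-1,32],[-24,-1,46],[-24,-1,60],[-24,-1,74],[-24,-1,84],[-24,-1,91],[-24,-1,95],[-24,-1,95]], dr=[[0,0,0],[0,0,0],[0,0,0],[0,0,0],[0,0,0],[0,0,0],[0,0,0],[0,0,0],[0,0,0],[0,0,0]])

```text
time: 11.43
position: [0.5376, -0.3161, 0.0713]
tool_rot: [-3.139, -0.1, 0.002]
ft_force: [-0.5, 0.4, -0.2]
grip_width: 0.002
grip_force: 0.0
```

Emit:
send_rows(xyz=[[0,0,1],[0,0,2],[0,0,4],[0,0,5],[0,0,6],[0,0,7],[0,0,8],[0,0,8],[0,0,8],[0,0,8]], dr=[[0,0,0],[0,0,0],[0,0,0],[0,0,0],[0,0,0],[0,0,0],[0,0,0],[0,0,0],[0,0,0],[0,0,0]])

```text
time: 12.27
position: [0.538, -0.3164, 0.0641]
tool_rot: [3.14, 0.1, 0.0]
ft_force: [-0.4, -0.4, -0.8]
grip_width: 0.004
grip_force: 0.0
```

```bash
python3 - <<'E'
from h import *
S,c,s=shot("side","s7"); print(s["time"],s["position"],s["ft_force"],s["grip_width"])
p=proj(S,[.56,-.316,.05]).astype(int)
cv2.imwrite("pics/s7c.png",cv2.resize(c[p[1]-50:p[1]+40,p[0]-50:p[0]+80,::-1],(780,540),interpolation=cv2.INTER_CUBIC))
E
```

```text
12.2667 [ 0.53795683 -0.31639999  0.0640933 ] [-0.36520979 -0.38594082 -0.80421176] 0.003922379486749594
```

View pics/s7c.png

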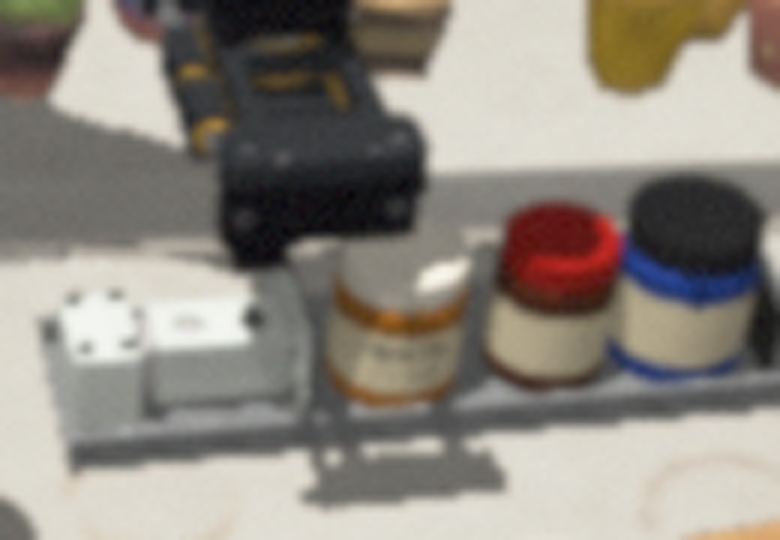

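```bash
python3 - <<'E'
from h import *
S=cam("side"); s=get_state(); p0=proj(S,[.56,-.316,.05]).astype(int)
f=lambda q:((proj(S,q)-p0+[50,50])*6).round(0)
for q in ([.538,-.3164,.047],[.538,-.3164,.065],[.538,-.3164,.1],[.5405,-.316,.0465],[.5405,-.316,.042],[.511,-.3176,.042],[.603,-.3135,.074]): print(q,f(q))
print(s["time"],s["position"],s["ft_force"])
E
```

```text
[0.538, -0.3164, 0.047] [251. 309.]
[0.538, -0.3164, 0.065] [254. 274.]
[0.538, -0.3164, 0.1] [259. 205.]
[0.5405, -0.316, 0.0465] [256. 309.]
[0.5405, -0.316, 0.042] [256. 317.]
[0.511, -0.3176, 0.042] [187. 322.]
[0.603, -0.3135, 0.074] [408. 247.]
12.3167 [ 0.53795848 -0.31642008  0.06410883] [-0.53597906 -0.20857391  0.75592365]
```

```bash
python3 - <<'E'
from h import *
S=cam("side"); im=cv2.imread("pics/s7.png"); g=cv2.cvtColor(im,cv2.COLOR_BGR2GRAY)
p0=proj(S,[.56,-.316,.05]).astype(int)-50
print(p0,proj(S,[.538,-.331,.047])-p0,proj(S,[.538,-.316,.047])-p0)
print("cols 34..52, rows 36..60"); print(g[p0[1]+36:p0[1]+60,p0[0]+34:p0[0]+54])
E
```

```text
[247 119] [42.6506268  54.99579472] [41.77066195 51.35121567]
cols 34..52, rows 36..60
[[108  93  64  32  33  48  52  43  37  25  20  21  18  21  20  21  15  19
   16  22]
 [106  93  63  35  29  43  46  41  29  17  12  18  19  20  23  22  23  13
   20  17]
 [114 104  76  38  25  30  33  30  18  13  17  18  19   8  16  18  18  18
   24  25]
 [133 120  89  45  21  24  22  19  22  17  21  14  20  20  20  36  58  72
   76  75]
 [156 148 117  70  32  15  19  22  13  22  10  22  14  29  58  84 117 140
  142 137]
 [161 155 136 100  57  25  18   9  14  20  19  15  22  55 101 132 151 163
  163 145]
 [131 129 119 104  71  34  17  18  15  19  12  14  22  56 102 128 138 140
  138 123]
 [135 121 110 101  76  43  24  23  20  21  20  25  33  53  84 109 112 115
  114 110]
 [184 160 139 125 102  66  49  44  45  46  47  57  66  69  80  94 104 105
  107 106]
 [211 199 185 177 153 125 111 102  88  84  85  90  97 101  91  93 104 105
  106 105]
 [216 215 212 209 197 185 177 149 118 105 105 107 111 113 106  97 100 106
  106 108]
 [218 219 217 217 214 212 204 171 127 108 110 113 115 117 111 103  99 105
  10
[... 327 characters left out ...]
  98  84
   80  80]
 [241 242 243 243 241 226 173 101  73  94 110 122 120 116 113 114 103  83
   78  80]
 [235 242 244 243 241 222 162  94  70  82 111 122 123 118 113 115 112  92
   75  81]
 [234 242 243 243 242 231 197 136  99 102 116 123 125 120 118 119 117 103
   80  79]
 [240 242 243 243 242 239 227 181 134 121 126 131 128 123 119 122 122 110
   87  82]
 [238 238 238 237 235 231 223 187 145 130 128 129 128 126 123 127 127 113
   87  79]
 [210 208 205 202 198 191 181 160 139 129 128 127 127 126 121 123 128 114
   87  79]
 [165 161 156 155 155 150 148 137 132 130 127 124 123 119 112 119 129 116
   87  78]
 [144 143 140 142 141 139 139 135 133 128 125 124 124 121 114 122 131 114
   86  74]]
```

```bash
python3 - <<'E'
from h import *
C,b,s=shot("wrist","w8"); print(s["position"],s["ft_force"])
for q in ([.5405,-.316,.0465],[.552,-.2795,.059],[.5546,-.352,.059],[.538,-.316,.047]): print(q,(proj(C,q)*1.5625).round(0))
cv2.imwrite("pics/w8b.png",cv2.resize(cv2.convertScaleAbs(b[:,:,::-1],alpha=1.6),(800,600)))
E
```

```text
[ 0.53795848 -0.31642008  0.06410883] [-0.53597906 -0.20857391  0.75592365]
[0.5405, -0.316, 0.0465] [400. 334.]
[0.552, -0.2795, 0.059] [302. 312.]
[0.5546, -0.352, 0.059] [501. 317.]
[0.538, -0.316, 0.047] [400. 341.]
```

View pics/w8b.png

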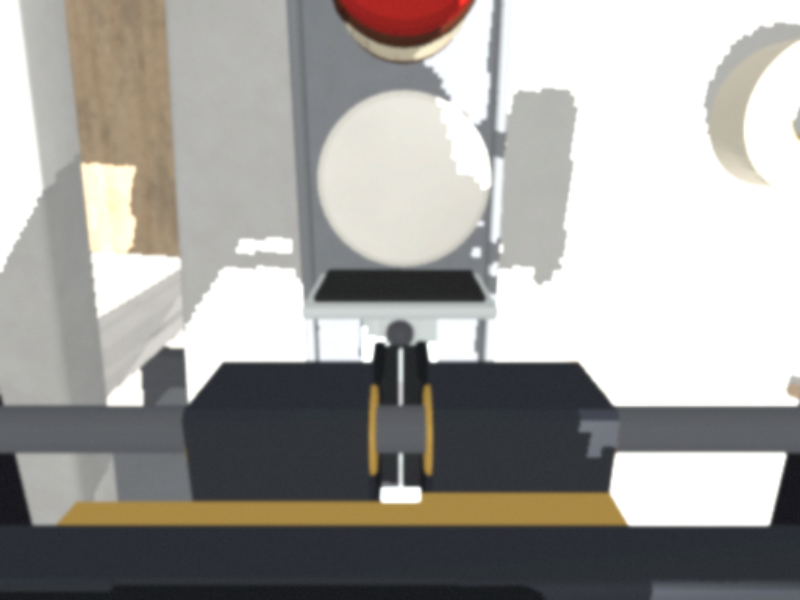

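```bash
python3 - <<'E'
from h import *
s=get_state(); C=cam("wrist",s); S=cam("side")
p0=np.array([247,119])-50+50
for hx in (0,.005,.0095):
  for z in (.045,.055,.065,.075,.085): print(hx,z,(proj(C,[.538+hx,-.3164,z])*1.5625).round(0), (proj(S,[.538+hx,-.3264,z])-[247,119]).round(1))
E
```

```text
0 0.045 [401. 339.] [42.3 54.5]
0 0.055 [401. 349.] [42.6 51.3]
0 0.065 [401. 360.] [42.9 48.1]
0 0.075 [401. 372.] [43.1 44.9]
0 0.085 [401. 385.] [43.4 41.6]
0.005 0.045 [402. 327.] [44.3 54.4]
0.005 0.055 [402. 337.] [44.6 51.3]
0.005 0.065 [402. 347.] [44.9 48.1]
0.005 0.075 [402. 358.] [45.1 44.8]
0.005 0.085 [402. 371.] [45.4 41.5]
0.0095 0.045 [402. 316.] [46.1 54.3]
0.0095 0.055 [402. 325.] [46.4 51.2]
0.0095 0.065 [403. 335.] [46.6 48. ]
0.0095 0.075 [403. 346.] [46.9 44.7]
0.0095 0.085 [403. 358.] [47.2 41.5]
```

The wrist and side views both put the closed fingertips near z ≈ 0.075, with the dark button at (400,333) still visible. That is higher than nose_length implies, so I'll feel downwards in small steps.

Emit:
send_rows(xyz=[[0,0,0.5],[0,0,1],[0,0,1.5],[0,0,2],[0,0,2.5],[0,0,3],[0,0,3.5],[0,0,4],[0,0,4],[0,0,4]], dr=[[0,0,0],[0,0,0],[0,0,0],[0,0,0],[0,0,0],[0,0,0],[0,0,0],[0,0,0],[0,0,0],[0,0,0]])

```text
time: 13.2
position: [0.5379, -0.3163, 0.06]
tool_rot: [3.14, 0.1, -0.0]
ft_force: [0.7, -0.4, 0.3]
grip_width: 0.003
grip_force: 0.0
```

Emit:
send_rows(xyz=[[0,0,1],[0,0,3],[0,0,6],[0,0,9],[0,0,12],[0,0,14],[0,0,16],[0,0,17],[0,0,17],[0,0,17]], dr=[[0,0,0],[0,0,0],[0,0,0],[0,0,0],[0,0,0],[0,0,0],[0,0,0],[0,0,0],[0,0,0],[0,0,0]])

```text
time: 14.03
position: [0.5379, -0.3164, 0.043]
tool_rot: [3.14, 0.1, -0.0]
ft_force: [0.2, -0.5, 0.2]
grip_width: 0.005
grip_force: 0.0
```

```bash
python3 - <<'E'
from h import *
S,c,s=shot("side","s9"); print(s["position"],s["ft_force"])
g=cv2.cvtColor(c,cv2.COLOR_RGB2GRAY); print(g[119+42:119+60,247+36:247+52])
for z in(.045,.05,.055,.06): print(z,(proj(S,[.5379,-.3264,z])-[247,119]).round(1))
E
```

```text
[ 0.53791954 -0.31637555  0.04302203] [ 0.22437685 -0.47970212  0.16338459]
[[ 51  27  26  29  31  32  24  13  16  18  12  17  22  14  18  18]
 [ 47  34  38  44  49  35  24  12  10  14  20  20  22   9  19  13]
 [ 50  30  39  50  51  36  27  22  17  22  18  11  22  19  21  17]
 [ 71  27  33  39  40  26  20  16  19  20  22  21  22  15  15  20]
 [ 83  33  29  32  27  18  13  19  22  15  16  20  26  19  23  21]
 [ 95  38  25  20  21  22  15  18   4  21  21  28  37  42  39  45]
 [125  73  42  22  19  16  20  17  16  23  33  61  76  77  73  75]
 [184 139  89  42  19  23  19  17  22  22  42  78 101  96  89  81]
 [228 193 127  61  26  25  20  30  34  35  58  89 113 113  95  83]
 [238 216 150  78  43  32  38  49  63  67  81  99 113 115  99  81]
 [241 228 181 116  73  47  47  68  91 104 108 111 114 120 120 105]
 [243 237 203 135  89  68  64  81 101 118 123 120 116 134 161 152]
 [243 238 208 145 108  95  94 102 117 126 124 121 116 137 178 176]
 [243 239 211 152 126 120 118 120 127 129 129 121 117 126 154 165]
 [238 233 204 151 129 126 126 131 130 130 128 125 117 114 127 135]
 [205 200 176 143 132 129 130 129 127 127 125 122 110 100 113 111]
 [157 155 147 138 132 126 127 128 126 124 123 118 103  94 107 106]
 [143 141 138 138 131 126 125 126 127 124 122 119 107 102 109 103]]
0.045 [42.3 54.5]
0.05 [42.4 52.9]
0.055 [42.6 51.3]
0.06 [42.7 49.7]
```

Emit:
send_rows(xyz=[[0,0,1],[0,0,2],[0,0,3],[0,0,4],[0,0,5],[0,0,6],[0,0,7],[0,0,7.5],[0,0,8],[0,0,8]], dr=[[0,0,0],[0,0,0],[0,0,0],[0,0,0],[0,0,0],[0,0,0],[0,0,0],[0,0,0],[0,0,0],[0,0,0]])

```text
time: 14.92
position: [0.5379, -0.3164, 0.0352]
tool_rot: [3.14, 0.1, 0.0]
ft_force: [-1.2, 0.6, 3.5]
grip_width: 0.001
grip_force: 1.3
```

Emit:
send_rows(xyz=[[0,0,0.3],[0,0,0.6],[0,0,0.9],[0,0,1.2],[0,0,1.5],[0,0,1.5],[0,0,1.5],[0,0,1.5],[0,0,1.5],[0,0,1.5]], dr=[[0,0,0],[0,0,0],[0,0,0],[0,0,0],[0,0,0],[0,0,0],[0,0,0],[0,0,0],[0,0,0],[0,0,0]])

```text
time: 15.75
position: [0.538, -0.3164, 0.0336]
tool_rot: [3.14, 0.1, 0.0]
ft_force: [-1.6, 0.8, 4.1]
grip_width: 0.004
grip_force: 1.7
```

Emit:
send_rows(xyz=[[0,0,0.3],[0,0,0.6],[0,0,0.9],[0,0,1.2],[0,0,1.2],[0,0,1.2],[0,0,1.2],[0,0,1.2],[0,0,1.2],[0,0,1.2]], dr=[[0,0,0],[0,0,0],[0,0,0],[0,0,0],[0,0,0],[0,0,0],[0,0,0],[0,0,0],[0,0,0],[0,0,0]])

```text
time: 16.58
position: [0.538, -0.3164, 0.033]
tool_rot: [3.14, 0.1, 0.0]
ft_force: [-2.1, 0.2, 6.5]
grip_width: 0.007
grip_force: 3.4
```

Emit:
send_rows(xyz=[[0,0,0.2],[0,0,0.4],[0,0,0.6],[0,0,0.6],[0,0,0.6],[0,0,0.6],[0,0,0.6],[0,0,0.6],[0,0,0.6],[0,0,0.6]], dr=[[0,0,0],[0,0,0],[0,0,0],[0,0,0],[0,0,0],[0,0,0],[0,0,0],[0,0,0],[0,0,0],[0,0,0]])

```text
time: 17.42
position: [0.538, -0.3164, 0.0329]
tool_rot: [3.14, 0.1, 0.0]
ft_force: [-2.5, 1.7, 10.0]
grip_width: 0.004
grip_force: 4.7
```

Emit:
send_rows(xyz=[[0.5,0,0],[1,0,0],[1.5,0,0],[2,0,0],[2.5,0,0],[3,0,0],[3.5,0,0],[4,0,0],[4,0,0],[4,0,0]], dr=[[0,0,0],[0,0,0],[0,0,0],[0,0,0],[0,0,0],[0,0,0],[0,0,0],[0,0,0],[0,0,0],[0,0,0]])

```text
time: 18.25
position: [0.5404, -0.3163, 0.0328]
tool_rot: [-3.14, -0.099, 0.005]
ft_force: [-7.1, 3.4, 12.0]
grip_width: 0.009
grip_force: 6.1
```

Emit:
send_rows(xyz=[[0.5,0,0],[1,0,0],[1.5,0,0],[2,0,0],[2,0,0],[2,0,0],[2,0,0],[2,0,0],[2,0,0],[2,0,0]], dr=[[0,0,0],[0,0,0],[0,0,0],[0,0,0],[0,0,0],[0,0,0],[0,0,0],[0,0,0],[0,0,0],[0,0,0]])

```text
time: 19.08
position: [0.541, -0.3163, 0.0328]
tool_rot: [-3.139, -0.099, 0.009]
ft_force: [-8.8, 2.9, 14.0]
grip_width: 0.005
grip_force: 7.2
```

Emit:
send_rows(xyz=[[0,0,-0.4],[0,0,-0.8],[0.3,0,-0.9],[0.6,0,-0.9],[0.9,0,-0.9],[1,0,-0.9],[1,0,-0.9],[1,0,-0.9],[1,0,-0.9],[1,0,-0.9]], dr=[[0,0,0],[0,0,0],[0,0,0],[0,0,0],[0,0,0],[0,0,0],[0,0,0],[0,0,0],[0,0,0],[0,0,0]])

```text
time: 19.92
position: [0.5428, -0.3167, 0.0329]
tool_rot: [3.14, 0.099, -0.006]
ft_force: [-6.2, 1.4, 8.4]
grip_width: 0.004
grip_force: 4.2
```

Emit:
send_rows(xyz=[[0.3,0,0],[0.6,0,0],[0.9,0,0],[1.2,0,0],[1.5,0,0],[1.8,0,0],[2,0,0],[2,0,0],[2,0,0],[2,0,0]], dr=[[0,0,0],[0,0,0],[0,0,0],[0,0,0],[0,0,0],[0,0,0],[0,0,0],[0,0,0],[0,0,0],[0,0,0]])

```text
time: 20.75
position: [0.5433, -0.3166, 0.0329]
tool_rot: [-3.14, -0.098, 0.011]
ft_force: [-10.4, 1.3, 11.0]
grip_width: 0.004
grip_force: 6.5
```

Emit:
send_rows(xyz=[[0.2,0,-0.1],[0.4,0,-0.2],[0.6,0,-0.3],[0.8,0,-0.4],[1,0,-0.4],[1.2,0,-0.4],[1.2,0,-0.4],[1.2,0,-0.4],[1.2,0,-0.4],[1.2,0,-0.4]], dr=[[0,0,0],[0,0,0],[0,0,0],[0,0,0],[0,0,0],[0,0,0],[0,0,0],[0,0,0],[0,0,0],[0,0,0]])

```text
time: 21.58
position: [0.5434, -0.3166, 0.0329]
tool_rot: [-3.139, -0.098, 0.014]
ft_force: [-10.8, 0.7, 11.3]
grip_width: 0.007
grip_force: 7.1
```

Emit:
send_rows(xyz=[[0.2,0,0],[0.4,0,-0.1],[0.6,0,-0.2],[0.8,0,-0.3],[1,0,-0.3],[1.2,0,-0.3],[1.4,0,-0.3],[1.5,0,-0.3],[1.5,0,-0.3],[1.5,0,-0.3]], dr=[[0,0,0],[0,0,0],[0,0,0],[0,0,0],[0,0,0],[0,0,0],[0,0,0],[0,0,0],[0,0,0],[0,0,0]])

```text
time: 22.42
position: [0.5492, -0.3162, 0.033]
tool_rot: [3.139, 0.1, -0.001]
ft_force: [-3.9, -1.7, 2.2]
grip_width: 0.005
grip_force: 2.5
```

Emit:
send_rows(xyz=[[0.5,0,0.6],[1.5,0,0.6],[2.5,0,0.6],[4,0,0.6],[5.5,0,0.6],[7,0,0.6],[8.5,0,0.5],[9.5,0,0.4],[10,0,0.3],[10,0,0.3]], dr=[[0,0,0],[0,0,0],[0,0,0],[0,0,0],[0,0,0],[0,0,0],[0,0,0],[0,0,0],[0,0,0],[0,0,0]])

```text
time: 23.25
position: [0.5593, -0.3156, 0.033]
tool_rot: [3.139, 0.1, -0.001]
ft_force: [-4.9, -3.8, 3.6]
grip_width: 0.004
grip_force: 3.2
```

Emit:
send_rows(xyz=[[0.5,0,0],[1.5,0,0],[2.5,0,0],[3.5,0,0],[4.5,0,0],[5.5,0,0],[6.5,0,0],[7.5,0,0],[8,0,0],[8,0,0]], dr=[[0,0,0],[0,0,0],[0,0,0],[0,0,0],[0,0,0],[0,0,0],[0,0,0],[0,0,0],[0,0,0],[0,0,0]])

```text
time: 24.08
position: [0.5677, -0.3135, 0.033]
tool_rot: [-3.139, -0.101, 0.0]
ft_force: [-3.4, 1.0, 3.7]
grip_width: 0.01
grip_force: 2.4
```

Emit:
send_rows(xyz=[[0.2,0,0],[0.5,0,0],[0.7,0,0],[1,0,0],[1.2,0,0],[1.5,0,0],[1.7,0,0],[2,0,0],[2,0,0],[2,0,0]], dr=[[0,0,0],[0,0,0],[0,0,0],[0,0,0],[0,0,0],[0,0,0],[0,0,0],[0,0,0],[0,0,0],[0,0,0]])

```text
time: 24.92
position: [0.5686, -0.3135, 0.033]
tool_rot: [-3.139, -0.101, 0.004]
ft_force: [-6.1, 3.0, 5.5]
grip_width: 0.01
grip_force: 4.3
```

Emit:
send_rows(xyz=[[0.2,0,0],[0.4,0,0],[0.6,0,0],[0.8,0,0],[1,0,0],[1.2,0,0],[1.4,0,0],[1.5,0,0],[1.5,0,0],[1.5,0,0]], dr=[[0,0,0],[0,0,0],[0,0,0],[0,0,0],[0,0,0],[0,0,0],[0,0,0],[0,0,0],[0,0,0],[0,0,0]])

```text
time: 25.75
position: [0.5687, -0.3135, 0.033]
tool_rot: [-3.138, -0.1, 0.008]
ft_force: [-8.9, 4.2, 7.5]
grip_width: 0.007
grip_force: 5.9
```

```bash
python3 - <<'E'
from h import *
S,c,s=shot("side","s10"); print(s["position"],s["ft_force"])
def prof(img,z=.042):
    g=cv2.cvtColor(img,cv2.COLOR_BGR2GRAY).astype(np.float32); o=[]
    for t in range(-60,34,2):
        x=.5405+t/1000*.998;y=-.3165+t/1000*.063
        p=proj(S,[x,y,z]); o.append((t,int(cv2.getRectSubPix(g,(1,1),tuple(map(float,p)))[0,0])))
    return o
print(prof(cv2.imread("pics/s7.png"))); print(prof(c[:,:,::-1]))
p=np.array([247,119]); 
cv2.imwrite("pics/s10c.png",cv2.resize(c[p[1]:p[1]+90,p[0]:p[0]+130,::-1],(780,540),interpolation=cv2.INTER_CUBIC))
E
```

```text
[ 0.56874392 -0.31347266  0.03297438] [-8.90659985  4.22283914  7.53650749]
[(-60, 238), (-58, 236), (-56, 232), (-54, 219), (-52, 207), (-50, 203), (-48, 216), (-46, 227), (-44, 236), (-42, 240), (-40, 240), (-38, 235), (-36, 227), (-34, 221), (-32, 218), (-30, 218), (-28, 216), (-26, 219), (-24, 226), (-22, 235), (-20, 241), (-18, 242), (-16, 243), (-14, 242), (-12, 241), (-10, 228), (-8, 194), (-6, 146), (-4, 96), (-2, 74), (0, 77), (2, 94), (4, 112), (6, 121), (8, 122), (10, 119), (12, 116), (14, 113), (16, 114), (18, 110), (20, 99), (22, 84), (24, 78), (26, 79), (28, 83), (30, 88), (32, 95)]
[(-60, 240), (-58, 237), (-56, 233), (-54, 219), (-52, 206), (-50, 200), (-48, 209), (-46, 213), (-44, 215), (-42, 216), (-40, 216), (-38, 217), (-36, 218), (-34, 218), (-32, 218), (-30, 217), (-28, 218), (-26, 217), (-24, 217), (-22, 217), (-20, 217), (-18, 224), (-16, 233), (-14, 239), (-12, 240), (-10, 232), (-8, 212), (-6, 182), (-4, 148), (-2, 129), (0, 136), (2, 165), (4, 200), (6, 227), (8, 236), (10, 240), (12, 237), (14, 226), (16, 185), (18, 130), (20, 80), (22, 45), (24, 41), (26, 37), (28, 36), (30, 36), (32, 35)]
```

View pics/s10c.png

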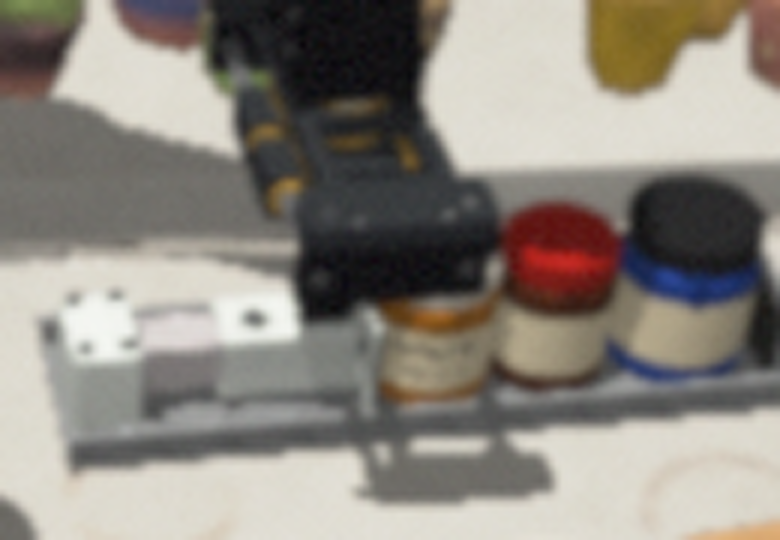

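The bar has moved 28.5 mm: its mouth was near -46 mm and is now near -17.5 mm. The dark button shows in hole 2 at (255,318), and all the jars stand. I'll retract.

Emit:
send_rows(xyz=[[-2,0,0],[-4,0,-1],[-6,0,-3],[-6,0,-8],[-6,0,-16],[-6,0,-30],[-6,0,-50],[-6,0,-75],[-6,0,-100],[-6,0,-120]], dr=[[0,0,0],[0,0,0],[0,0,0],[0,0,0],[0,0,0],[0,0,0],[0,0,0],[0,0,0],[0,0,0],[0,0,0]])

```text
time: 26.63
position: [0.5663, -0.3151, 0.1569]
tool_rot: [3.138, 0.1, 0.006]
ft_force: [0.2, -0.5, 0.3]
grip_width: 0.004
grip_force: 0.0
```

Emit:
send_rows(xyz=[[-10,0,-10],[-25,0,-20],[-35,0,-30],[-40,0,-40],[-40,0,-40],[-40,0,-40],[-40,0,-40],[-40,0,-40],[-40,0,-40],[-40,0,-40]], dr=[[0,0,0],[0,0,0],[0,0,0],[0,0,0],[0,0,0],[0,0,0],[0,0,0],[0,0,0],[0,0,0],[0,0,0]])

```text
time: 27.47
position: [0.5252, -0.3168, 0.1922]
tool_rot: [-3.139, -0.101, 0.001]
ft_force: [0.7, -0.4, 0.1]
grip_width: 0.003
grip_force: 0.0
```

```bash
python3 - <<'E'
from h import *
C,b,s=shot("wrist","w11"); print(s["time"],s["position"],s["ft_force"])
S,c,_=shot("side","s11")
p=proj(C,[.5405,-.3165,.0465]).astype(int); print(p)
A=cv2.resize(b[p[1]-110:p[1]+40,p[0]-75:p[0]+75,::-1],(400,400),interpolation=cv2.INTER_CUBIC)
B=cv2.resize(c[119:209,247:347,::-1],(400,400),interpolation=cv2.INTER_CUBIC)
cv2.imwrite("pics/f11.png",np.hstack([A,B]))
E
```

```text
27.4667 [ 0.52521021 -0.31679303  0.19222183] [ 0.66324776 -0.44080535  0.10664106]
[257 153]
```

View pics/f11.png

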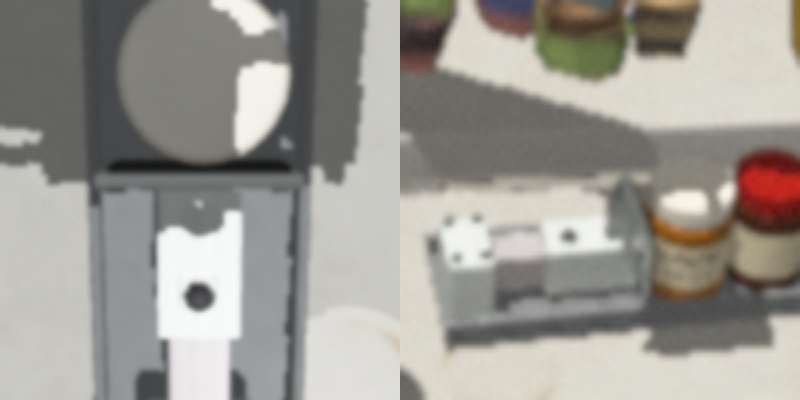

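The dark button stands in hole 2 at (200,295), hole 1 is empty near the plate, and the jars are upright.

```bash
python3 -c "
from bench import *
print(close_job())"
```

```text
the job is handed in; nothing more can be done
None
```

The job is handed in: the white-lidded jar stands in the carrier and the stop moved about 28 mm and locked with its button up in the second hole, at about 27.5 s with low contact forces; I viewed 11 pictures, one over the limit of 10.

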